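# Zero a coating gauge and hold it on the test panel

### The job

Measure the paint on the sprayed test panel: lift the yellow pen gauge out of its holder, first zero it by standing its sprung probe upright on the middle of the bare steel disc, pressed lightly in for a second, and then press the probe into the white centre of the red ring on the sloped blue panel, with the gauge square to the panel. Press gently both times, so that the probe goes in part of its travel but never onto its stop, touch the panel nowhere outside the ring, and leave the cans and other things on the table alone. Finish while still holding the gauge there in the gripper, pressed steadily against the panel; do not let go.

Things in the scene. Friction and masses are not known exactly. Their poses are not given: they have to be found in the camera images.
- gauge: Loose pen gauge, 100 to 210 g, upright in the holder at the start: square bar 26 x 26 mm, yellow with a black cap, over a steel probe rod 10 mm thick with a round tip. Origin: the tip's lowest point, probe fully out; z runs up the gauge; the bar spans z = 30 to 140 mm, flats facing x and y. In the holder the origin is 15 mm above the table and the bar is free to grip from 85 to 155 mm above it
- probe (a joint): Travel of the sprung probe into the gauge (m): 0 = fully out, 0.010 = on its stop. It takes 0.8 N to start it moving and 0.4 N more for each mm (2.8 N at 5 mm, 4.8 N at the stop)
- tip (a point): Lowest point of the probe's tip; moves with the probe
- holder: Gauge holder, fixed: grey square tube 47 mm wide, 85 mm high, on a black 90 x 90 x 8 mm foot. Its 31 mm square well is in line with its x and y axes (so are the gauge's flats), 40 mm deep to the ledges that the gauge's bar stands on. Origin: centre of its underside
- zero: Zero plate, fixed: black block 90 x 90 x 12 mm with a bare steel disc, 56 mm across, in the middle of its top, and a small dark dot at the disc's centre. Origin: centre of its underside; z up
- zero_top (a point): Centre of the steel disc's level upper face, 16 mm above the table
- panel: Blue sprayed panel 150 (x) x 190 (y) mm on a fixed stand (base 150 x 180 mm), sloping 25 degrees: the edge facing the robot is low (about 36 mm above the table), the far edge high (100 mm). Origin: centre of the painted face; x runs up the slope, y level, z square out of the painted face. The backing's lip along the low edge stands 4 mm above the paint
- spot: The mark painted flat on the panel: red ring 30 mm outside, white centre 20 mm across with a small red dot in the middle. Anywhere up to 30 mm up or down the slope and 45 mm sideways of the panel's centre. Origin: middle of the ring on the painted face; z square out of the painted face
- tin_blue: Closed paint can with a blue band, 108 mm across, 125 mm high; bystander. Origin: centre of its underside
- tin_amber: Closed paint can with an orange band, 86 mm across, 110 mm high; bystander. Origin: centre of its underside
- aerosol: Closed bottle, 66 mm across, 190 mm high, white label and red cap; bystander. Origin: centre of its underside
- mix_cup: Empty steel mixing cup, 90 mm across, 100 mm high; bystander. Origin: centre of its underside
- tape: Yellow masking tape roll lying flat, 100 mm across, 25 mm high; bystander. Origin: centre of its underside
- chips: Block of blank colour cards, 90 x 60 x 30 mm; bystander. Origin: centre of its underside
Things that resemble listed ones, but are neither listed nor needed, are in the scene too. Leave any purple look-alike of the holder alone.

How it is judged:
By the outcome, as a careful person would: the job done as asked, in the order asked, and still so for the second after the job is handed in, while the arm keeps its last pose, push and grip.
It also fails if it takes over 48 s, if anything falls off the work surface, if the arm or the gripper's body presses on something with over 40 N, if the wrist force passes 120 N, or if a joint passes its speed limit or range.

### The arm

A 6-joint arm with a two-finger parallel gripper is mounted at the origin on the work surface. World frame = base frame: x ahead of the robot, y to its left, z up, the work surface at z = 0. Lengths are in mm, angles in rad, forces in N, time in s.
With the tool pointing down it reaches from about 275 to 825 mm from the base axis. Payload 4.9 kg.
Tool frame: the origin (TCP) lies at the very end of the fingers, on their centre line; the grasp point (between the pads) lies 19 mm behind it; z points along the fingers, y is the direction in which the jaws open and shut (so a half turn about z gives the same grasp; the last joint's range is limited). The gripper opens to 85 mm and grips with 20 to 120 N. Pads are 22 mm wide; open, the fingers measure 114 mm over their backs; the gripper's body (76 mm by 85 mm) begins 54 mm behind the grasp point. The pads swing forward as they close: fully open they stand 13 mm farther back than shut.
Start: joints at [1.124, 0.326, -0.193, 1.052, 0, 1.437], TCP at [169.243, 523.331, 231.281] pointing down, gripper open.
Joint ranges: [-2.65, 2.65], [-0.97, 1.79], [-1.3, 1.35], [-1.93, 2.1], [-1.47, 1.37], [-3.14, 3.14]. Speed limits (rad/s): [2.57, 2.57, 3.14, 3.14, 3.14, 3.14].

### API

Orientations are given as a unit quaternion [x, y, z, w].
In Python, from cell import r gives the robot as it stands.
- The arm moves only by the tool apply_moves, never from a script. Its argument "targets" is a list that holds one entry, the list of rows, each a list of 4 numbers: the shift along the world's x, y, z in m, then the turn about the world's z in degrees. A call has 1 to 8 rows; each row shifts and turns the pose as measured when the row begins; what a row does not reach is not made up. A row lasts 1/8 s, in which the tool goes at most 62.5 mm and 10.7 degrees, less where a joint would pass 70% of its speed; a pose out of reach is approached as far as the arm can. A call is refused whole if a number of a shift passes 0.0625 or a number of a turn 10.7, either way. A call with a gripper value outside its range is refused whole. "jaw" is the finger opening in m, from 0 to 0.0854, set as the call begins (left out, the last holds). The fingers move at their own pace and stop on an object; the grip force is fixed at half the most. Time passes only in rows, so rows that do not move let the fingers close. It gives the time, the measured TCP pose, the force and the opening at its end, in the units of the state.
- r.get_state(): the state, without advancing time (a new reading comes with each control period).
- r.capture(name): name is "scene" or "top" or "wrist"; returns the picture (400x640x3 uint8, red, green, blue); there is no depth.
- r.get_calibration(name): a dict with "mtx" (3x3 intrinsics, pixels), "world_to_cam" (4x4, takes a point from world to camera coordinates); the wrist camera has in their place "hand_eye" (4x4, takes a point from camera to tool coordinates, whose origin is the TCP and whose axes are the flange's). Camera axes: x right, y down, z forward; pixel columns grow to the right and rows downward; lengths in mm; the calibration is good to about 2 mm. A picture is of the moment at which its call begins: read the wrist's pose just before it. get_calibration takes no time and is no camera call.
- r.job_done(): hands the job in, once; it reports no verdict.
The state is a dict: "clock": time; "joint_pos": joint angles; "joint_velocities": joint speeds; "tau": joint torques, N m; "position": TCP position; "eef_rot": TCP orientation; "force": force on the tool from outside, world axes, zero at the start; "wrist_torque": the same for the moment, N m; "finger_gap": finger opening in mm.
Only numpy, scipy, OpenCV 4.12 (cv2) and the standard library are available. Lean on these libraries where they do the work, as an engineer would, in place of code of your own. Each camera call takes 0.05 s, during which the arm holds its last target. There are 200 camera calls.

## Working session

There is one attempt and no reset: what is moved stays moved. The work goes in short steps, Python scripts to look and compute and a tool call to move; the robot and the scene stay as the last step left them, time stands still between calls to the robot, and variables do not carry over. Pictures are saved under pics/ and viewed, about 8 in all and at most 12, crops included, and the job is handed in when it is done.

Besides the shell and the picture viewer there is one more tool, called by a JSON object that holds its "name" and its "arguments". apply_moves: Moves the arm, as the interface text tells. Its arguments: {"type":"object","properties":{"targets":{"type":"array"},"jaw":{"type":"number"}},"required":["targets"]}

```bash
ls; mkdir -p pics
cat > h.py <<'E'
import numpy as np, cv2
from cell import r
from scipy.spatial.transform import Rotation as R
def ray(name,uv,st=None):
    c=r.get_calibration(name); K=np.array(c['mtx'])
    if name=='wrist':
        T=np.array(c['hand_eye']); B=np.eye(4); B[:3,:3]=R.from_quat(st['eef_rot']).as_matrix(); B[:3,3]=st['position']; M=B@T
    else: M=np.linalg.inv(np.array(c['world_to_cam']))
    d=M[:3,:3]@np.linalg.inv(K)@np.array([uv[0],uv[1],1.]); return M[:3,3],d
def atz(name,uv,z,st=None):
    o,d=ray(name,uv,st); return o+d*(z-o[2])/d[2]
def proj(name,P,st=None):
    c=r.get_calibration(name); K=np.array(c['mtx'])
    if name=='wrist':
        T=np.array(c['hand_eye']); B=np.eye(4); B[:3,:3]=R.from_quat(st['eef_rot']).as_matrix(); B[:3,3]=st['position']; W=np.linalg.inv(B@T)
    else: W=np.array(c['world_to_cam'])
    p=W@np.append(P,1.); q=K@p[:3]; return q[:2]/q[2]
def save(n,f):
    im=r.capture(n); cv2.imwrite('pics/'+f+'.png',im[:,:,::-1]); return im
E
python3 - <<'E'
from h import *
s=r.get_state();print(s)
a=save('scene','s0');b=save('top','t0')
cv2.imwrite('pics/st.png',np.vstack([a,b])[:,:,::-1])
for n in('scene','top'):print(r.get_calibration(n))
E
```

```text
pics
{'clock': 0.0, 'joint_pos': array([ 1.12382149e+00,  3.26954729e-01, -1.93597347e-01,  1.05196202e+00,
       -1.90637557e-06,  1.43655184e+00]), 'joint_velocities': array([-0.00011233, -0.00042007,  0.0012674 ,  0.00064211,  0.00034968,
        0.00122057]), 'tau': array([ 1.26937044e-05, -4.43405485e+01,  2.62438256e+01,  1.54874730e-02,
       -9.60594411e-05,  2.56700837e-06]), 'position': array([168.974293  , 522.79686369, 230.49079501]), 'eef_rot': array([ 1.55728705e-01,  9.87799490e-01, -8.23142970e-04, -2.45188111e-04]), 'force': array([0.00539637, 0.06245935, 0.49316927]), 'wrist_torque': array([ 0.04777752, -0.0665564 , -0.03059389]), 'finger_gap': 85.208916980842}
{'mtx': array([[372.00824692,   0.        , 316.4442052 ],
       [  0.        , 372.00824692, 199.99387024],
       [  0.        ,   0.        ,   1.        ]]), 'world_to_cam': array([[-8.94015644e-01,  4.47584843e-01,  2.00956725e-02,
         4.92305409e+02],
       [ 2.23181714e-01,  4.83783058e-01, -8.46252844e-01,
        -3.76909913e+01],
       [-3.88491892e-01, -7.52078295e-01, -5.32402374e-01,
         1.49416674e+03],
       [ 0.00000000e+00,  0.00000000e+00,  0.00000000e+00,
         1.00000000e+00]])}
{'mtx': array([[443.42155777,   0.        , 321.01658854],
       [  0.        , 443.42155777, 197.49348973],
       [  0.        ,   0.        ,   1.        ]]), 'world_to_cam': array([[-6.07500160e-04, -9.99995138e-01,  3.05871042e-03,
        -1.09703450e+01],
       [-9.76952417e-01, -5.94052636e-05, -2.13457188e-01,
         5.35077125e+02],
       [ 2.13456332e-01, -3.11788982e-03, -9.76947631e-01,
         1.47346776e+03],
       [ 0.00000000e+00,  0.00000000e+00,  0.00000000e+00,
         1.00000000e+00]])}
```

View pics/t0.png

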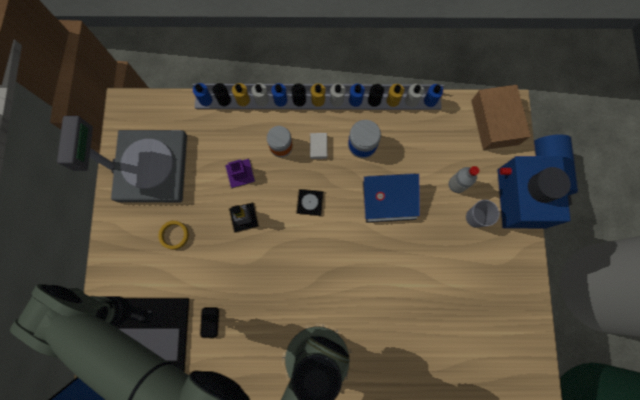

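View pics/s0.png

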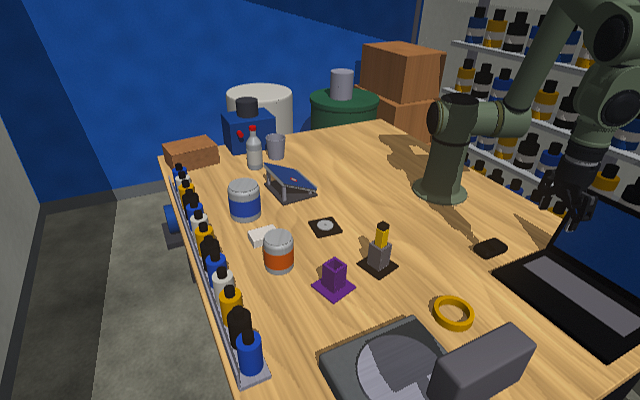

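Candidates for the gauge/holder: yellow gauge in the grey tube on black foot at top (243,216) / scene (380,245); purple empty look-alike at top (240,173) / scene (335,278) – not it. The yellow tape roll at top (174,235) and the yellow paint bottles along the far edge are also not it. Choosing (243,216); I'll check it in an enlarged crop.

Run:
```python
from h import *
b=cv2.imread('pics/t0.png')
f=lambda x,y:cv2.resize(b[y:y+62,x:x+66],None,fx=6,fy=6,interpolation=cv2.INTER_CUBIC)
a=cv2.imread('pics/s0.png')
g=lambda x,y:cv2.resize(a[y:y+62,x:x+66],None,fx=6,fy=6,interpolation=cv2.INTER_CUBIC)[:, :]
o=np.vstack([np.hstack([f(215,185),f(360,165)]),np.hstack([f(285,175)[:228],g(347,215)[:228]])])
print(o.shape);cv2.imwrite('pics/c1.png',o)
```

```text
(600, 792, 3)
```

View pics/c1.png

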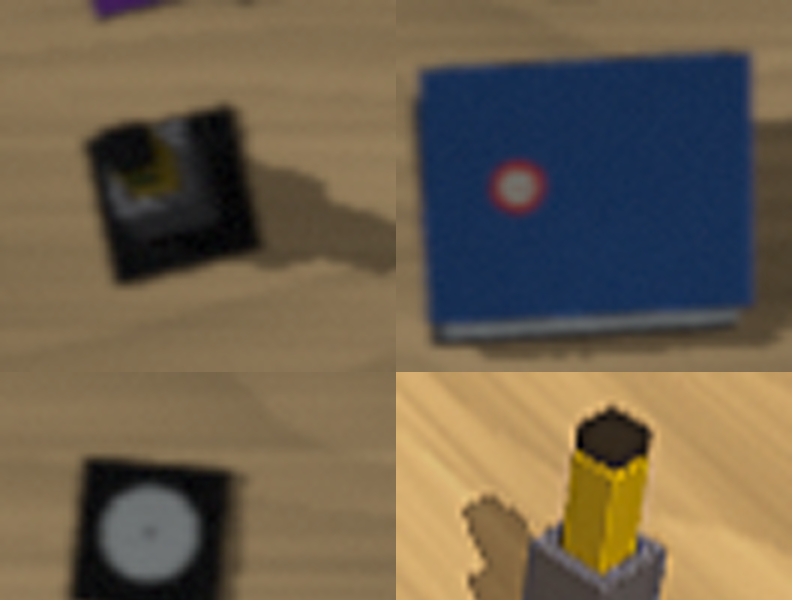

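The crop shows the yellow gauge with a black cap in the grey holder (corners of the black foot readable), the disc's dot at crop (150,533), and the ring at crop (517,187) on the panel's left half.

Run:
```python
from h import *
P=lambda x,y,o:(x/6+o[0]-.4,y/6+o[1]-.4)
F=np.array([atz('top',P(*c,(215,185)),8) for c in[(88,143),(233,105),(262,247),(120,283)]])
print('foot',F.round(0).tolist(),F.mean(0)); 
e=F[1]-F[0];e2=F[2]-F[3];print('edge angle',[np.degrees(np.arctan2(v[1],v[0])) for v in(e,e2,F[0]-F[3],F[1]-F[2])],[np.linalg.norm(v) for v in(e,e2,F[0]-F[3])])
print('disc',atz('top',P(150,161,(285,175)),16))
C=[atz('top',P(*c,(360,165)),z) for c,z in[((26,70),100),((353,52),100),((355,305),36),((35,322),36)]]
C=np.array(C);print('panel',C.round(0).tolist(),C.mean(0))
for v in (C[0]-C[1],C[3]-C[2]):print(np.degrees(np.arctan2(v[1],v[0])))
o,d=ray('top',P(121,187,(360,165)))
yaw=np.radians(0)
for yd in(-4,-2,0,2,4):
  y=np.radians(yd);n=np.array([-np.sin(.4363)*np.cos(y),-np.sin(.4363)*np.sin(y),np.cos(.4363)])
  c=C.mean(0);c[2]=68;t=((c-o)@n)/(d@n);print(yd,'spot',o+d*t)
print(np.array(r.get_calibration('wrist')['hand_eye']).round(3).tolist())
```

```text
foot [[506.0, 314.0, 8.0], [529.0, 229.0, 8.0], [444.0, 210.0, 8.0], [423.0, 292.0, 8.0]] [475.6055905 261.1895999   8.       ]
edge angle [np.float64(-74.8847917227538), np.float64(-75.5406457557935), np.float64(14.997051400503752), np.float64(13.050112377639524)] [np.float64(87.9859110404628), np.float64(85.0243684476156), np.float64(86.24592378410198)]
disc [529.91612229  29.20107171  16.        ]
panel [[600.0, -157.0, 100.0], [610.0, -342.0, 100.0], [476.0, -351.0, 36.0], [466.0, -165.0, 36.0]] [ 537.96050816 -253.7104426    68.        ]
93.26628730309605
93.07148475182338
-4 spot [ 539.10247164 -212.95247392   67.20550188]
-2 spot [ 538.96895785 -212.86910658   67.80532985]
0 spot [ 538.83488002 -212.78538703   68.4076919 ]
2 spot [ 538.70035195 -212.70138636   69.01207667]
4 spot [ 538.56548933 -212.61717678   69.61796449]
[[0.0, -0.961, -0.276, 69.259], [1.0, 0.0, -0.0, 0.647], [0.0, -0.276, 0.961, -141.394], [0.0, 0.0, 0.0, 1.0]]
```

{"name": "apply_moves", "arguments": {"targets": [[[0.04, -0.036, 0, 4.6], [0.04, -0.036, 0, 4.6], [0.04, -0.036, 0, 4.6], [0.04, -0.036, 0, 4.6], [0.04, -0.036, 0, 4.6], [0.04, -0.036, 0, 4.6], [0.04, -0.036, 0.0, 4.6], [0, 0, 0, 0]]], "jaw": 0.0854}}

```text
clock: 1.1
position: [454.7, 261.7, 227.6]
eef_rot: [-0.135, 0.991, -0.002, -0.001]
force: [-1.2, 0.1, 0.4]
finger_gap: 85.6
```

```bash
cat >> h.py <<'E'
def show():
    s=r.get_state(); m=R.from_quat(s['eef_rot']).as_matrix()
    print('t',round(s['clock'],2),'p',s['position'].round(1),'yax',round(np.degrees(np.arctan2(m[1,1],m[0,1])),2),'z',m[:,2].round(4),'F',s['force'].round(2),'gap',round(s['finger_gap'],1),'q',s['joint_pos'].round(3)); return s
E
python3 - <<'E'
from h import *
s=show(); save('wrist','w1')
for p in[(476,261,155),(476,261,85),(476,261,8)]:print(proj('wrist',p,s))
E
```

```text
t 1.1 p [454.7 261.7 227.6] yax 105.56 z [-0.0018 -0.004  -1.    ] F [-1.15  0.07  0.39] gap 85.6 q [ 0.383  0.285 -0.261  1.029 -0.003  0.112]
[317.37772173 230.25725237]
[319.43584432 203.95599873]
[320.83862051 186.02957771]
```

View pics/w1.png

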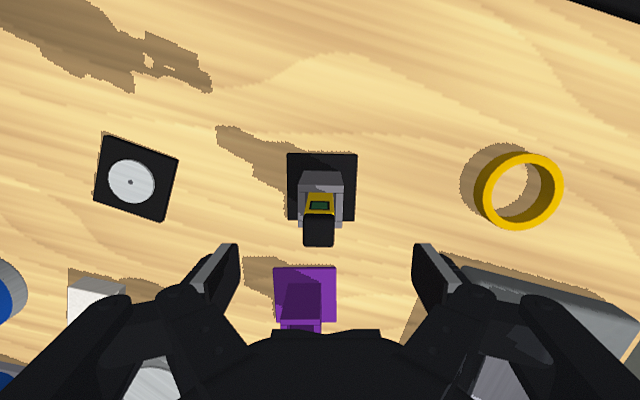

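Run:
```python
from h import *
s=show()
C=np.array([atz('wrist',c,8,s) for c in[(287,153.5),(357,153.5),(355.5,222),(287,219)]]);print(C.round(1),C[:3:2].mean(0))
print('cap',atz('wrist',(319,231),155,s),'disc',atz('wrist',(130,182),16,s))
im=cv2.imread('pics/w1.png');cv2.imwrite('pics/c2.png',cv2.resize(im[140:260,90:370],None,fx=2.85,fy=2.85,interpolation=cv2.INTER_CUBIC))
hsv=cv2.cvtColor(im[195:260,290:350],cv2.COLOR_BGR2GRAY)
for row in(240,235,228,220): print(row,im[row,296:342].mean(1).astype(int).tolist())
print(im[205:252,318].mean(1).astype(int).tolist())
```

```text
t 1.15 p [453.2 262.7 227.5] yax 105.66 z [-0.003  -0.0038 -1.    ] F [-0.17 -0.3   0.34] gap 85.5 q [ 0.386  0.284 -0.262  1.029 -0.002  0.113]
[[445.5 210.5   8. ]
 [421.9 294.3   8. ]
 [509.1 319.5   8. ]
 [529.7 230.9   8. ]] [477.28639033 265.02705859   8.        ]
cap [474.61409245 263.49610466 155.        ] disc [532.0326476   30.35028379  16.        ]
240 [194, 196, 196, 197, 200, 203, 153, 1, 20, 29, 32, 31, 30, 27, 31, 33, 30, 30, 30, 31, 32, 29, 30, 31, 31, 33, 31, 33, 31, 30, 31, 32, 30, 30, 32, 31, 21, 46, 142, 216, 205, 201, 201, 201, 201, 200]
235 [202, 201, 203, 203, 206, 209, 160, 0, 20, 28, 30, 30, 31, 32, 32, 30, 30, 31, 29, 29, 31, 31, 30, 32, 30, 30, 31, 30, 32, 33, 30, 31, 31, 32, 32, 30, 25, 49, 141, 210, 197, 195, 195, 195, 196, 195]
228 [196, 196, 195, 196, 199, 202, 149, 1, 20, 28, 29, 29, 28, 28, 29, 31, 27, 31, 29, 28, 31, 29, 29, 31, 29, 30, 29, 32, 31, 32, 31, 32, 31, 32, 32, 30, 30, 28, 90, 187, 174, 173, 171, 173, 171, 178]
220 [147, 140, 101, 103, 103, 114, 133, 3, 18, 27, 26, 28, 27, 28, 26, 29, 28, 24, 27, 26, 27, 27, 26, 28, 26, 28, 29, 28, 27, 26, 27, 25, 26, 25, 26, 29, 28, 21, 36, 104, 137, 124, 126, 127, 130, 126]
[43, 42, 45, 34, 42, 81, 97, 99, 78, 3, 17, 16, 18, 20, 25, 26, 28, 32, 32, 26, 28, 32, 32, 29, 30, 31, 31, 29, 29, 31, 30, 32, 30, 30, 29, 30, 30, 30, 32, 31, 23, 33, 136, 203, 194, 189, 187]
```

View pics/c2.png

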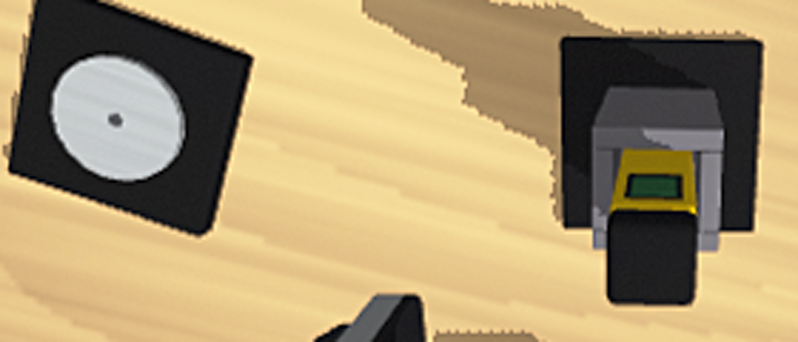

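{"name": "apply_moves", "arguments": {"targets": [[[0.0228, -0.0007, 0, -0.5], [0, 0, -0.03, 0], [0, 0, -0.03, 0], [0, 0, -0.02, 0], [0, 0, 0, 0]]]}}

```text
clock: 1.78
position: [470.6, 266.5, 144.9]
eef_rot: [-0.135, 0.991, -0.001, -0.004]
force: [-0.6, -0.0, 0.2]
finger_gap: 85.6
```

```bash
python3 -c "
from h import *
show()"
```

```text
t 1.77 p [470.6 266.5 144.9] yax 105.46 z [-0.0072 -0.003  -1.    ] F [-0.61 -0.04  0.21] gap 85.6 q [ 0.379  0.389 -0.337  0.853 -0.     0.109]
```

{"name": "apply_moves", "arguments": {"targets": [[[0.0054, -0.004, 0, -0.5], [0.001, -0.001, -0.022, 0], [0.001, 0, -0.018, 0], [0.0, 0, -0.002, 0]]]}}

```text
clock: 2.28
position: [480.6, 263.7, 106.6]
eef_rot: [-0.131, 0.991, -0.0, -0.0]
force: [-0.2, -0.4, 0.3]
finger_gap: 85.5
```

Run:
```python
from h import *
s=show(); save('wrist','w2')
```

```text
t 2.27 p [480.6 263.7 106.6] yax 105.02 z [-5.e-04 -3.e-04 -1.e+00] F [-0.18 -0.39  0.25] gap 85.5 q [ 0.367  0.439 -0.371  0.762 -0.     0.105]
```

View pics/w2.png

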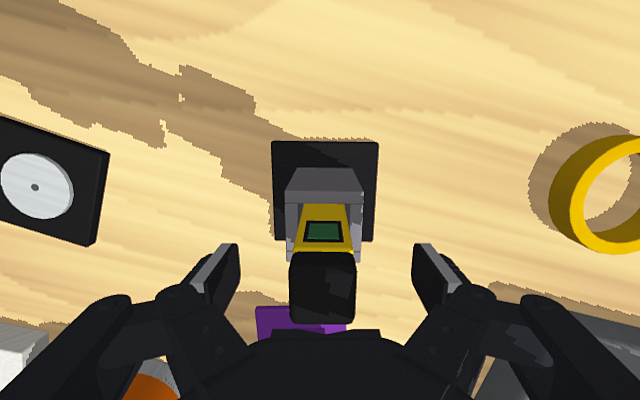

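Run:
```python
from h import *
s=show();m=R.from_quat(s['eef_rot']).as_matrix()
for uv,z in[((322.5,287.5),155),((322.5,252),155),((325,148),8)]:
  p=atz('wrist',uv,z,s);print(p.round(1),(m.T@(p-s['position'])).round(1))
```

```text
t 2.33 p [481.  263.9 107. ] yax 105.03 z [ 3.e-04  1.e-04 -1.e+00] F [0.57 0.4  0.25] gap 85.5 q [ 0.367  0.438 -0.37   0.762 -0.     0.105]
[474.2 261.3 155. ] [  7.2  -0.8 -48. ]
[460.3 257.6 155. ] [ 21.6  -0.8 -48. ]
[441.1 253.1   8. ] [41.4 -0.1 99. ]
```

{"name": "apply_moves", "arguments": {"targets": [[[-0.006, -0.0015, -0.004, 0], [0, 0, 0, 0]]]}}

```text
clock: 2.58
position: [475.5, 262.7, 104.6]
eef_rot: [-0.131, 0.991, 0.0, 0.001]
force: [0.4, -0.0, -0.2]
finger_gap: 85.1
```

{"name": "apply_moves", "arguments": {"targets": [[[0, 0, 0, 0], [0, 0, 0, 0], [0, 0, 0, 0], [0, 0, 0, 0], [0, 0, 0, 0]]], "jaw": 0.0}}

```text
clock: 3.2
position: [476.1, 263.0, 105.8]
eef_rot: [-0.131, 0.991, 0.001, 0.002]
force: [-0.3, -0.7, 0.7]
finger_gap: 25.5
```

```bash
python3 -c "
from h import *
show()"
```

```text
t 3.2 p [476.1 263.  105.8] yax 105.02 z [ 0.0043  0.0017 -1.    ] F [-0.35 -0.68  0.71] gap 25.5 q [ 0.369  0.429 -0.389  0.748  0.     0.107]
```

{"name": "apply_moves", "arguments": {"targets": [[[0, 0, 0.02, 0], [0, 0, 0.03, 0], [0, 0, 0.04, 0], [0.0, 0, 0.01, 0], [0.009, -0.045, 0, 0], [0.009, -0.045, 0, 0], [0.009, -0.045, 0, 0], [0, 0, 0, 0]]]}}

```text
clock: 4.2
position: [499.9, 124.0, 201.4]
eef_rot: [-0.132, 0.991, -0.0, -0.002]
force: [0.1, 0.2, -1.9]
finger_gap: 25.3
```

```bash
python3 -c "
from h import *
show()"
```

```text
t 4.2 p [499.9 124.  201.4] yax 105.16 z [-0.0048 -0.001  -1.    ] F [ 0.06  0.2  -1.93] gap 25.3 q [ 0.1    0.289 -0.326  0.961 -0.001 -0.165]
```

{"name": "apply_moves", "arguments": {"targets": [[[0.015, -0.047, 0, 0], [0.016, -0.047, 0, 0], [0, 0, 0, 0], [0, 0, 0, 0], [0, 0, 0, 0]]]}}

```text
clock: 4.82
position: [528.3, 31.5, 196.3]
eef_rot: [-0.134, 0.991, 0.002, -0.006]
force: [0.1, -0.1, -2.5]
finger_gap: 25.1
```

Run:
```python
from h import *
s=show(); save('wrist','w3')
im=np.hstack([cv2.imread('pics/w3.png')])
cv2.imwrite('pics/w3.png',im)
```

```text
t 4.83 p [528.3  31.5 196.3] yax 105.41 z [-0.0126  0.0022 -0.9999] F [ 0.12 -0.14 -2.52] gap 25.1 q [-0.081  0.324 -0.289  0.97   0.001 -0.35 ]
```

View pics/w3.png

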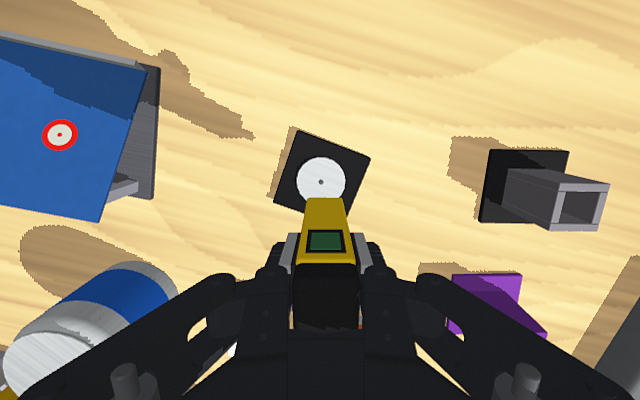

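Run:
```python
from h import *
s=show();m=R.from_quat(s['eef_rot']).as_matrix()
print('disc',atz('wrist',(320.5,182),16,s).round(1))
for z in(66,69,72):print('spot',atz('wrist',(59.5,134.5),z,s).round(1))
for x in(10,12,13,14,16):
  print(x,proj('wrist',s['position']+m@np.array([x,0,60.8]),s))
print([proj('wrist',s['position']+m@np.array([13,y,60.8]),s).round(1) for y in(-13,13)])
print('tip at',(s['position']+m@np.array([0,0,90.8])).round(1))
```

```text
t 4.88 p [528.2  31.7 196.3] yax 105.42 z [-0.0127  0.0023 -0.9999] F [-0.47  1.01 -1.97] gap 25.1 q [-0.08   0.324 -0.289  0.97   0.001 -0.35 ]
disc [533.6  28.6  16. ]
spot [ 543.2 -216.2   66. ]
spot [ 542.3 -213.7   69. ]
spot [ 541.4 -211.2   72. ]
10 [325.07698003 197.509927  ]
12 [325.07736765 194.86142614]
13 [325.07756222 193.53195897]
14 [325.07775731 192.19899568]
16 [325.07814902 189.52252543]
[array([307.1, 193.5]), array([343. , 193.5])]
tip at [527.1  31.9 105.5]
```

Run:
```python
from h import *
s=show();m=R.from_quat(s['eef_rot']).as_matrix()
im=cv2.imread('pics/w3.png')
for z in(60.8,50,40,30,0,-20,-49):
  print(z,[proj('wrist',s['position']+m@np.array([x,y,z]),s).round(1).tolist() for x in (13,-13) for y in(-13,13)])
for row in(194,197,199,201,205,215,225,260,300,320):print(row,''.join('Y' if (p[2]>90 and p[1]>60 and p[0]<60) else 'k' if p.max()<70 else '.' for p in im[row,285:370].astype(int)))
cv2.imwrite('pics/c3.png',cv2.resize(im[170:340,255:395],None,fx=3.5,fy=3.5,interpolation=cv2.INTER_CUBIC))
```

```text
t 4.88 p [528.2  31.7 196.3] yax 105.42 z [-0.0127  0.0023 -0.9999] F [-0.47  1.01 -1.97] gap 25.1 q [-0.08   0.324 -0.289  0.97   0.001 -0.35 ]
60.8 [[307.1, 193.5], [343.0, 193.5], [307.7, 227.0], [342.4, 227.0]]
50 [[306.2, 197.7], [343.9, 197.7], [306.8, 232.7], [343.3, 232.7]]
40 [[305.2, 202.0], [344.9, 202.0], [305.9, 238.6], [344.2, 238.6]]
30 [[304.1, 206.7], [345.9, 206.8], [304.9, 245.0], [345.1, 245.0]]
0 [[300.0, 224.6], [349.8, 224.6], [301.2, 269.0], [348.7, 269.0]]
-20 [[296.3, 240.8], [353.4, 240.8], [297.8, 290.5], [351.9, 290.5]]
-49 [[288.6, 274.9], [360.8, 275.0], [290.9, 334.9], [358.5, 334.9]]
194 kkkkkkkkkkkkkkk..........................................kkkkkkkkkkkkkk..............
197 kkkkkkkkkkkkkkkkkk.......................................kkkkkkkkkkkkk...............
199 kkkkkkkkkkkkkkkkkkkk..YYYYYYYYYYYYYYYYYYYYYYYYYYYYYYYYYYYYkkkkkkkkkkk................
201 kkkkkkkkkkkkkkkkkkkkk.YYYYYYYYYYYYYYYYYYYYYYYYYYYYYYYYYYYYkkkkkkkkkk.................
205 kkkkkkkkkkkkkkkkkkkk.YYYYYYYYYYYYYYYYYYYYYYYYYYYYYYYYYYYYYYkkkkkkk...................
215 ...................YYYYYYYYYYYYYYYYYYYYYYYYYYYYYYYYYYYYYYYYYY........................
225 .................YYYYYYYYYYYYYYYYYYYYYYYYYYYYYYYYYYYYYYYYYYYYYY......................
260 .......kkkkYYYYYYYYYYYYYYYYYYYYYYYYYYYYYYYYYYYYYYYYYYYYYYYYYYYYYYYYYYYYkkkk..........
300 kkkkkkkkkkkkkkkkkkkkkkkkkkkkkkkkkkkkkkkkkkkkkkkkkkkkkkkkkkkkkkkkkkkkkkkkkkkkkkkkkkkkk
320 kkkk....kkkkkkkkkkkkkkkkkkkkkkkkkkkkkkkkkkkkkkkkkkkkkkkkkkkkkkkkkkkkkkkkkk...kkkkkkkk
```

View pics/c3.png

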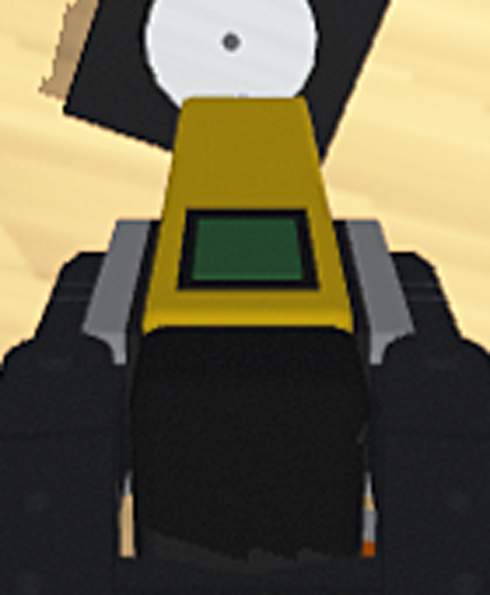

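Run:
```python
from h import *
q=np.array([-0.131,0.991,0,0]);q/=np.linalg.norm(q)
s2=dict(position=np.array([480.6,263.7,106.6]),eef_rot=q)
q=np.array([-0.135,0.991,-.002,-.001]);q/=np.linalg.norm(q)
s1=dict(position=np.array([454.7,261.7,227.6]),eef_rot=q)
def tl(s,uv,z):
  p=atz('wrist',uv,z,s);return p.round(1),(R.from_quat(s['eef_rot']).as_matrix().T@(p-s['position'])).round(1)
print('w2 rear',tl(s2,(322.5,324),155),'boundary front z134',tl(s2,(322.5,252),134))
print('w1 rear',tl(s1,(319,247),155),'front',tl(s1,(319,214),134))
print('w2 foot',[tl(s2,c,8) for c in[(271,141.5),(378,142),(373.5,241)]])
C=np.array([atz('wrist',c,8,s1) for c in[(287,153.5),(357,153.5),(355.5,222)]]);print('w1 foot',C[::2].mean(0))
# tube top in w3: holder tube
s=show();
print('w3 holder tube top',tl(s,((552+609)/2,(182+230)/2),85))
```

```text
w2 rear (array([489. , 265.1, 155. ]), array([ -8.5,  -0.8, -48.4])) boundary front z134 (array([470.1, 259.8, 134. ]), array([ 11.1,  -1. , -27.4]))
w1 rear (array([489.7, 266. , 155. ]), array([-35.1,  -4.9,  72.5])) front (array([469.8, 260.1, 134. ]), array([-14.3,  -5.3,  93.6]))
w2 foot [(array([447.1, 208.8,   8. ]), array([ 46.6, -44.3,  98.6])), (array([424.7, 293.4,   8. ]), array([46.3, 43.2, 98.6])), (array([509.7, 316.7,   8. ]), array([-41.8,  43.6,  98.6]))]
w1 foot [479.19557758 263.84983507   8.        ]
t 4.88 p [528.2  31.7 196.3] yax 105.42 z [-0.0127  0.0023 -0.9999] F [-0.47  1.01 -1.97] gap 25.1 q [-0.08   0.324 -0.289  0.97   0.001 -0.35 ]
w3 holder tube top (array([477. , 261.9,  85. ]), array([-13.1, 234.9, 112.5]))
```

{"name": "apply_moves", "arguments": {"targets": [[[0.0025, -0.003, -0.02, 0], [0.001, 0, -0.025, 0], [0.001, 0, -0.02, 0], [0, 0, -0.01, 0], [0, 0, 0, 0], [0, 0, 0, 0]]]}}

```text
clock: 5.62
position: [532.7, 33.9, 121.0]
eef_rot: [-0.138, 0.99, 0.002, -0.005]
force: [-0.0, -0.1, -2.1]
finger_gap: 25.4
```

```bash
cat >> h.py <<'E'
def tip(xc=-2.5,L=90.8):
    s=show(); m=R.from_quat(s['eef_rot']).as_matrix(); p=s['position']+m@np.array([xc,0,L]); print('tip',p.round(1)); return s,p
E
python3 -c "
from h import *
tip()"
```

```text
t 5.62 p [532.7  33.9 121. ] yax 105.91 z [-0.0098  0.0028 -0.9999] F [-0.   -0.1  -2.14] gap 25.4 q [-0.076  0.405 -0.382  0.794  0.002 -0.354]
tip [534.2  34.9  30.2]
```

{"name": "apply_moves", "arguments": {"targets": [[[-0.002, -0.006, -0.005, -0.5], [0, 0, -0.004, 0], [0, 0, 0, 0]]]}}

```text
clock: 6.0
position: [531.5, 27.3, 112.8]
eef_rot: [-0.134, 0.991, 0.002, -0.003]
force: [0.3, -0.7, -2.6]
finger_gap: 25.3
```

Run:
```python
from h import *
tip()
a=save('scene','s1')
print(proj('scene',(532,29.4,16)))
u=proj('scene',(532,29.4,40)).astype(int);print(u)
c1=cv2.resize(a[u[1]-45:u[1]+35,u[0]-50:u[0]+50],None,fx=5,fy=5,interpolation=cv2.INTER_CUBIC)
cv2.imwrite('pics/c4.png',c1[:,:,::-1]); print(u-[50,45])
```

```text
t 6.0 p [531.5  27.3 112.8] yax 105.36 z [-0.0073  0.0025 -1.    ] F [ 0.34 -0.74 -2.55] gap 25.3 q [-0.089  0.41  -0.399  0.77   0.002 -0.357]
tip [533.3  28.2  22. ]
[325.37387821 224.1829865 ]
[325 218]
[275 173]
```

View pics/c4.png

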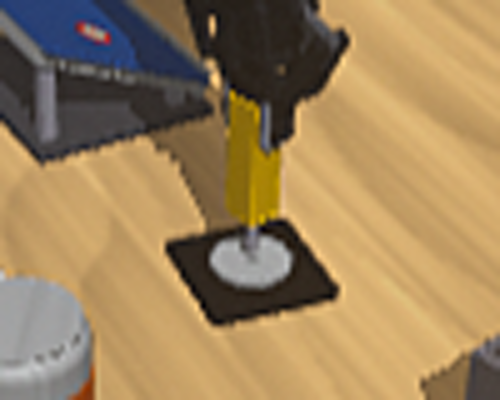

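The crop shows the probe tip at (251,248), a few mm above the disc's middle at (250,258), with the ring visible at (95,32). Pressing now.

{"name": "apply_moves", "arguments": {"targets": [[[0, 0, -0.005, 0], [0, 0, -0.003, 0], [0, 0, 0, 0]]]}}

```text
clock: 6.42
position: [531.9, 27.2, 104.8]
eef_rot: [-0.134, 0.991, 0.002, -0.003]
force: [-0.8, -0.4, -0.6]
finger_gap: 25.4
```

Run:
```python
from h import *
tip()
o1,d1=ray('scene',(294-.4,179.4-.4)); o2,d2=ray('top',(360+121/6-.4,165+187/6-.4))
A=np.array([d1,-d2]).T;t=np.linalg.lstsq(A,o2-o1,rcond=None)[0];print(o1+d1*t[0],o2+d2*t[1])
```

```text
t 6.42 p [531.9  27.2 104.8] yax 105.36 z [-0.0064  0.0023 -1.    ] F [-0.77 -0.37 -0.6 ] gap 25.4 q [-0.089  0.42  -0.408  0.75   0.002 -0.357]
tip [533.8  28.1  14. ]
[ 541.5730841  -214.46739495   69.58044076] [ 538.76626565 -212.74254353   68.71595085]
```

{"name": "apply_moves", "arguments": {"targets": [[[0, 0, -0.0015, 0], [0, 0, 0, 0], [0, 0, 0, 0], [0, 0, 0, 0], [0, 0, 0, 0]]]}}

```text
clock: 7.05
position: [532.0, 27.2, 103.7]
eef_rot: [-0.134, 0.991, 0.001, -0.003]
force: [-0.5, 0.3, 0.7]
finger_gap: 25.3
```

```bash
python3 -c "
from h import *
tip()"
```

```text
t 7.05 p [532.   27.2 103.7] yax 105.36 z [-0.0062  0.0021 -1.    ] F [-0.48  0.29  0.74] gap 25.3 q [-0.088  0.421 -0.409  0.747  0.002 -0.357]
tip [533.8  28.1  12.8]
```

{"name": "apply_moves", "arguments": {"targets": [[[0, 0, 0, 0], [0, 0, 0, 0], [0, 0, 0, 0], [0, 0, 0, 0], [0, 0, 0, 0], [0, 0, 0, 0], [0, 0, 0, 0], [0, 0, 0, 0]]]}}

```text
clock: 8.05
position: [532.0, 27.2, 103.7]
eef_rot: [-0.134, 0.991, 0.001, -0.003]
force: [-0.4, 0.1, 0.5]
finger_gap: 25.3
```

```bash
python3 -c "
from h import *
tip()
print(np.mean([r.get_state()['force'] for _ in range(5)],0))"
```

```text
t 8.05 p [532.   27.2 103.7] yax 105.37 z [-0.0062  0.0021 -1.    ] F [-0.39  0.1   0.52] gap 25.3 q [-0.088  0.421 -0.409  0.747  0.002 -0.357]
tip [533.8  28.1  12.8]
[-0.38556631  0.10248714  0.52360043]
```

{"name": "apply_moves", "arguments": {"targets": [[[0, 0, 0.02, 0], [0, 0, 0.05, 0], [0.01, 0, 0.06, 0], [0.02, 0, 0.058, 0], [0.03, 0, 0.05, 0], [0.04, 0, 0.04, 0], [0.055, 0, 0.02, 0], [0.06, 0, 0, 0]]]}}

```text
clock: 9.05
position: [722.4, 27.7, 411.9]
eef_rot: [-0.134, 0.991, 0.002, -0.003]
force: [2.0, 0.6, -1.7]
finger_gap: 25.9
```

```bash
python3 -c "
from h import *
tip()"
```

```text
t 9.05 p [722.4  27.7 411.9] yax 105.36 z [-0.0061  0.0035 -1.    ] F [ 2.02  0.59 -1.68] gap 25.9 q [-0.065  0.741  0.951  1.787  0.003 -0.333]
tip [724.2  28.7 321.1]
```

{"name": "apply_moves", "arguments": {"targets": [[[0.05, 0, 0, 0], [0.05, 0, 0, 0], [0.05, 0, 0, 0], [0, 0, 0, 0]]]}}

```text
clock: 9.55
position: [702.6, 22.4, 419.3]
eef_rot: [-0.133, 0.989, 0.02, -0.053]
force: [-0.8, 0.1, -1.5]
finger_gap: 25.1
```

```bash
python3 -c "
from h import *
tip()"
```

```text
t 9.55 p [702.6  22.4 419.3] yax 105.19 z [-0.11    0.0256 -0.9936] F [-0.84  0.1  -1.49] gap 25.1 q [-0.08   0.925  1.344  2.102  0.017 -0.349]
tip [695.   25.4 328.8]
```

{"name": "apply_moves", "arguments": {"targets": [[[-0.055, 0, -0.02, 0], [-0.055, 0, -0.02, 0], [-0.055, 0, -0.02, 0], [-0.055, 0, -0.02, 0], [-0.055, 0, -0.02, 0], [-0.055, 0, 0, 0], [-0.055, 0, 0, 0], [0, 0, 0, 0]]]}}

```text
clock: 10.55
position: [387.2, 22.1, 358.1]
eef_rot: [-0.134, 0.99, 0.017, -0.041]
force: [0.6, -0.6, -1.7]
finger_gap: 25.5
```

```bash
python3 -c "
from h import *
tip()"
```

```text
t 10.55 p [387.2  22.1 358.1] yax 105.34 z [-0.0852  0.0228 -0.9961] F [ 0.59 -0.56 -1.74] gap 25.5 q [-0.142  0.029 -0.24   1.389  0.011 -0.412]
tip [381.8  24.9 267.5]
```

{"name": "apply_moves", "arguments": {"targets": [[[-0.04, 0, -0.04, 0], [-0.04, 0, -0.04, 0], [-0.04, 0, -0.04, 0], [-0.03, 0, 0, 0], [-0.03, 0, 0, 0], [-0.03, 0, 0, 0]]]}}

```text
clock: 11.3
position: [181.4, 21.0, 242.7]
eef_rot: [-0.136, 0.99, 0.013, -0.027]
force: [-1.0, -0.9, -0.6]
finger_gap: 25.6
```

```bash
python3 -c "
from h import *
tip()"
```

```text
t 11.3 p [181.4  21.  242.7] yax 105.54 z [-0.0578  0.0173 -0.9982] F [-0.98 -0.87 -0.56] gap 25.6 q [-0.299 -0.389 -0.851  1.169 -0.    -0.571]
tip [178.6  23.3 151.9]
```

```bash
cat > kin.py <<'E'
import numpy as np
from scipy.optimize import least_squares
D=[(454.7,261.7,227.6,.285,-.261,1.029),(470.6,266.5,144.9,.389,-.337,.853),(480.6,263.7,106.6,.439,-.371,.762),(499.9,124,201.4,.289,-.326,.961),
(532,27.2,103.7,.421,-.409,.747),(722.4,27.7,411.9,.741,.951,1.787),(702.6,22.4,419.3,.925,1.344,2.102),(387.2,22.1,358.1,.029,-.24,1.389),(181.4,21,242.7,-.389,-.851,1.169),(168.97,522.8,230.5,.327,-.1936,1.052)]
D=np.array(D); Rr=np.hypot(D[:,0],D[:,1]);Z=D[:,2]
def fk(q,p):
    a,h,L1,f1,L2,f2,L3,f3=p
    t1=q[0]+f1;t2=q[0]-q[1]+f2;t3=q[0]-q[1]+q[2]+f3
    return np.array([a+L1*np.sin(t1)+L2*np.sin(t2)+L3*np.sin(t3), h+L1*np.cos(t1)+L2*np.cos(t2)+L3*np.cos(t3)])
f=lambda p:np.concatenate([(fk(D[:,3:].T,p)-[Rr,Z]).ravel()/1.,(p-p0)/np.array([50,50,100,1,100,1,100,1])])
p0=np.array([0,200,300,0,300,1.57,250,1.57])
P=least_squares(f,p0).x
if __name__=='__main__':
    print(P.round(3));print((fk(D[:,3:].T,P)-[Rr,Z]).round(1))
    from scipy.optimize import minimize
    for x,z in[(280,300),(280,200),(280,120),(200,150),(820,120),(820,200),(820,300),(700,500),(500,600),(300,600)]:
        s=least_squares(lambda q:np.append((fk(q,P)-[x,z])/100,3*(q[0]-q[1]+q[2]-np.pi/2)),[.3,0,1.2],bounds=([-.97,-1.3,-1.93],[1.79,1.35,2.1]))
        print(x,z,s.x.round(2),s.cost.round(4),(fk(s.x,P)).round(0))
E
python3 kin.py
```

```text
[1.38670e+01 2.91565e+02 5.04846e+02 1.00000e-03 4.01855e+02 1.39900e+00
 4.01963e+02 1.57900e+00]
[[ 0.5 -0.1 -0.5  0.6 -0.1 -1.  -0.3  2.6 -2.4  0.5]
 [-0.5  0.3  0.4 -0.3  0.8 -0.3  0.6 -1.   0.1 -0.2]]
280 300 [-0.25 -0.62  1.2 ] 0.0 [280. 300.]
280 200 [-0.17 -0.83  0.91] 0.0 [280. 200.]
280 120 [-0.05 -0.97  0.65] 0.0 [280. 120.]
200 150 [-0.29 -1.05  0.81] 0.0 [200. 150.]
820 120 [0.95 0.63 1.25] 0.0 [820. 120.]
820 200 [0.94 0.8  1.43] 0.0 [820. 200.]
820 300 [1.08 1.35 1.84] 0.0 [820. 300.]
700 500 [0.82 1.35 2.08] 0.0052 [695. 495.]
500 600 [0.32 0.77 2.01] 0.0 [500. 600.]
300 600 [-0.11  0.27  1.94] 0.0 [300. 600.]
```

Run:
```python
from h import *
# bottle nearest y~+290: base in scene ~ (250,376), cap top ~(249,322); top view cap ~(200,88)
o1,d1=ray('scene',(248,323)); o2,d2=ray('top',(200,88))
t=np.linalg.lstsq(np.array([d1,-d2]).T,o2-o1,rcond=None)[0];print(o1+d1*t[0],o2+d2*t[1])
o1,d1=ray('scene',(179,164)); o2,d2=ray('top',(436,88))
t=np.linalg.lstsq(np.array([d1,-d2]).T,o2-o1,rcond=None)[0];print(o1+d1*t[0],o2+d2*t[1])
from kin import *
for x in(780,800,820,840,860):
  for z in (280,320):
    s=least_squares(lambda q:np.append((fk(q,P)-[x,z])/100,3*(q[0]-q[1]+q[2]-np.pi/2)),[.3,0,1.2],bounds=([-.97,-1.3,-1.93],[1.79,1.35,2.1]))
    print(x,z,s.x.round(2),fk(s.x,P).round(0),np.degrees(s.x[0]-s.x[1]+s.x[2]).round(1))
# target pose: tip pitch 65deg TCP near spot
```

```text
[914.22067739 406.18586163 130.17764155] [908.99925883 409.34123162 128.53057324]
[ 918.36750748 -415.71584075  118.57763654] [ 915.48154743 -414.65992731  116.85706178]
780 280 [0.82 0.77 1.52] [780. 280.] 90.0
780 320 [0.85 0.92 1.64] [780. 320.] 90.0
800 280 [0.9  0.92 1.59] [800. 280.] 90.0
800 320 [0.96 1.14 1.75] [800. 320.] 90.0
820 280 [1.   1.13 1.7 ] [820. 280.] 90.0
820 320 [1.06 1.35 1.85] [816. 318.] 89.0
840 280 [1.11 1.35 1.8 ] [836. 278.] 89.0
840 320 [1.06 1.35 1.81] [830. 315.] 87.4
860 280 [1.11 1.35 1.76] [850. 275.] 87.3
860 320 [1.07 1.35 1.78] [844. 311.] 85.7
```

{"name": "apply_moves", "arguments": {"targets": [[[0.045, 0, 0.03, 0], [0.06, 0, 0.015, 0], [0.06, 0, 0.01, 0], [0.06, 0, 0.01, 0], [0.062, 0, 0, 0], [0.062, 0, 0, 0], [0.062, 0, 0, 0], [0.062, 0, 0, 0]]]}}

```text
clock: 12.3
position: [654.8, 23.0, 318.4]
eef_rot: [-0.135, 0.991, 0.008, -0.013]
force: [1.2, 0.3, -1.3]
finger_gap: 25.1
```

```bash
python3 -c "
from h import *
tip()"
```

```text
t 12.3 p [654.8  23.  318.4] yax 105.52 z [-0.0275  0.0134 -0.9995] F [ 1.2   0.26 -1.32] gap 25.1 q [-0.083  0.527  0.336  1.408  0.011 -0.354]
tip [654.8  24.9 227.6]
```

{"name": "apply_moves", "arguments": {"targets": [[[0.055, 0, 0, 0], [0.05, 0, 0, 0], [0.05, 0, 0, 0], [0.05, 0, 0, 0], [0.05, 0, 0, 0]]]}}

```text
clock: 12.92
position: [840.1, 22.4, 285.0]
eef_rot: [-0.135, 0.991, 0.005, 0.016]
force: [1.3, 0.2, -2.0]
finger_gap: 25.2
```

```bash
python3 -c "
from h import *
tip()"
```

```text
t 12.93 p [840.1  22.4 285. ] yax 105.54 z [ 0.03    0.0144 -0.9994] F [ 1.29  0.19 -2.05] gap 25.2 q [-0.067  1.09   1.339  1.791  0.016 -0.338]
tip [845.2  24.4 194.3]
```

{"name": "apply_moves", "arguments": {"targets": [[[0.05, 0, 0.015, 0], [0.05, 0, 0.015, 0], [0.05, 0, 0.015, 0]]]}}

```text
clock: 13.3
position: [895.1, 21.3, 282.3]
eef_rot: [-0.135, 0.988, -0.003, 0.076]
force: [0.1, -0.5, -1.5]
finger_gap: 25.4
```

```bash
python3 -c "
from h import *
tip()"
```

```text
t 13.3 p [895.1  21.3 282.3] yax 105.4 z [ 0.1518  0.0142 -0.9883] F [ 0.08 -0.47 -1.5 ] gap 25.4 q [-0.067  1.103  1.348  1.665  0.024 -0.336]
tip [911.2  23.2 192.9]
```

{"name": "apply_moves", "arguments": {"targets": [[[0.05, 0, 0.015, 0], [0.05, 0, 0.015, 0], [0.05, 0, 0.015, 0], [0.05, 0, 0.015, 0]]]}}

```text
clock: 13.8
position: [970.7, 20.1, 291.3]
eef_rot: [-0.133, 0.978, -0.016, 0.162]
force: [0.4, -0.3, -2.3]
finger_gap: 25.1
```

```bash
python3 -c "
from h import *
tip()"
```

```text
t 13.8 p [970.7  20.1 291.3] yax 104.8 z [ 0.3218  0.0127 -0.9467] F [ 0.42 -0.25 -2.32] gap 25.1 q [-0.066  1.113  1.348  1.479  0.034 -0.33 ]
tip [1002.2   21.9  206.2]
```

{"name": "apply_moves", "arguments": {"targets": [[[0.05, 0, 0.015, 0], [0.05, 0, 0.015, 0], [0.02, 0, 0.005, 0]]]}}

```text
clock: 14.18
position: [1016.5, 19.6, 299.0]
eef_rot: [-0.131, 0.968, -0.023, 0.214]
force: [-0.2, 0.4, -1.5]
finger_gap: 25.5
```

```bash
python3 -c "
from h import *
s,p=tip();z=R.from_quat(s['eef_rot']).as_matrix()[:,2];print(np.degrees(np.arccos(-z[2])),np.degrees(np.arctan2(z[1],z[0])))"
```

```text
t 14.18 p [1016.5   19.6  299. ] yax 104.22 z [ 0.4207  0.0117 -0.9071] F [-0.19  0.36 -1.48] gap 25.5 q [-0.065  1.124  1.347  1.362  0.039 -0.326]
tip [1056.9   21.3  217.7]
24.890304036988915 1.5971328013455988
```

{"name": "apply_moves", "arguments": {"targets": [[[-0.04, 0, 0, 0.8], [-0.055, -0.02, 0, 0.8], [-0.055, -0.025, 0, 0], [-0.055, -0.025, 0, 0], [-0.055, -0.025, 0, 0], [-0.055, -0.025, 0, 0]]]}}

```text
clock: 14.92
position: [754.5, -93.9, 312.3]
eef_rot: [-0.142, 0.964, -0.024, 0.224]
force: [1.7, -0.4, -1.0]
finger_gap: 25.4
```

```bash
cat >> h.py <<'E'
def tilt():
    s,p=tip();z=R.from_quat(s['eef_rot']).as_matrix()[:,2];print('tilt',np.degrees(np.arccos(-z[2])),np.degrees(np.arctan2(z[1],z[0]))); return s,p
E
python3 -c "
from h import *
tilt()"
```

```text
t 14.93 p [754.5 -93.9 312.3] yax 105.31 z [ 0.4388  0.0163 -0.8984] F [ 1.71 -0.44 -0.96] gap 25.4 q [-0.275  0.36  -0.042  0.733  0.135 -0.537]
tip [796.5 -91.7 231.8]
tilt 26.047271136032478 2.131428139016724
```

{"name": "apply_moves", "arguments": {"targets": [[[-0.05, -0.023, 0, 0], [-0.05, -0.023, 0, 0], [-0.05, -0.023, 0, 0], [-0.05, -0.023, 0, 0], [-0.05, -0.023, -0.03, 0], [0, 0, -0.03, 0], [0, 0, 0, 0]]]}}

```text
clock: 15.8
position: [501.1, -220.1, 274.1]
eef_rot: [-0.141, 0.96, -0.039, 0.237]
force: [-0.6, -0.5, -1.3]
finger_gap: 25.2
```

Run:
```python
from h import *
s,p=tilt(); save('wrist','w4')
print(proj('wrist',(540.5,-213.5,69.3),s))
```

```text
t 15.8 p [ 501.1 -220.1  274.1] yax 104.76 z [ 0.4661 -0.009  -0.8847] F [-0.64 -0.51 -1.27] gap 25.2 q [-0.72   0.001 -0.593  0.595  0.305 -0.952]
tip [ 545.5 -220.2  194.9]
tilt 27.790234787602316 -1.1072428424714356
[347.39792221 125.8635749 ]
```

View pics/w4.png

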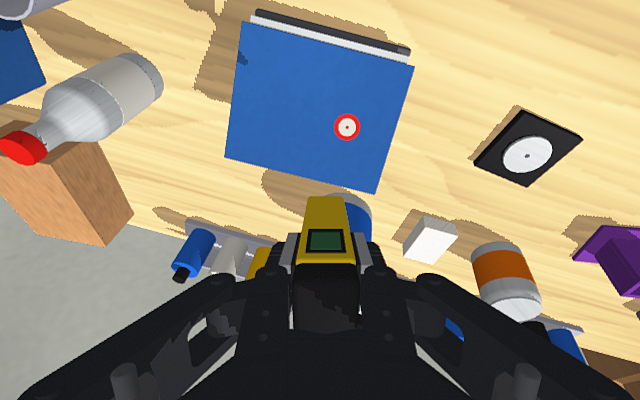

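Run:
```python
from h import *
s=r.get_state()
im=cv2.imread('pics/w4.png')
hsv=cv2.cvtColor(im,cv2.COLOR_BGR2HSV); M=cv2.inRange(hsv,(100,120,60),(125,255,255)); M[200:]=0; M[:,:215]=0
M[:,440:]=0
n,l,st,_=cv2.connectedComponentsWithStats(M);k=1+np.argmax(st[1:,4]);B=(l==k).astype(np.uint8)
B=cv2.morphologyEx(B,cv2.MORPH_CLOSE,np.ones((45,45)))
cs=max(cv2.findContours(B,0,2)[0],key=cv2.contourArea);q=cv2.approxPolyDP(cv2.convexHull(cs),6,True)[:,0];print(q.tolist())
rd=cv2.inRange(hsv,(0,150,120),(10,255,255))|cv2.inRange(hsv,(170,150,120),(180,255,255)); rd[:,:320]=0;rd[:,:]=rd;rd[160:]=0;rd[:,375:]=0
ys,xs=np.nonzero(rd);e=cv2.fitEllipse(cv2.convexHull(np.c_[xs,ys].astype(np.int32)));print('ring',e)
c=e[0]
K=np.array(r.get_calibration('wrist')['mtx'])
# order: corners by image: low-left(y-), low-right(y+), high-right, high-left
q=q.astype(float); ql=sorted(q.tolist(),key=lambda a:a[1]); low=sorted(ql[:2]);hi=sorted(ql[2:])
I=np.array([low[0],low[1],hi[1],hi[0]]);O=np.array([[-75,-95,0],[-75,95,0],[75,95,0],[75,-95,0]],float)
ok,rv,tv=cv2.solvePnP(O,I,K,None);Rm=cv2.Rodrigues(rv)[0]
T=np.array(r.get_calibration('wrist')['hand_eye']);m=R.from_quat(s['eef_rot']).as_matrix()
Rw=m@T[:3,:3]@Rm;print('panel rot',Rw.round(3).tolist(),'centre',(s['position']+m@(T[:3,:3]@tv[:,0]+T[:3,3])).round(1))
pr=cv2.projectPoints(O,rv,tv,K,None)[0][:,0];print((pr-I).round(1).tolist())
print('yaw',np.degrees(np.arctan2(Rw[1,0],Rw[0,0])),np.degrees(np.arctan2(-Rw[0,1],Rw[1,1])),'slope',np.degrees(np.arccos(Rw[2,2])))
for z in(67,69,71):print(atz('wrist',c,z,s).round(1))
W=np.array([atz('wrist',a,z,s) for a,z in zip(I,[36,36,100,100])]);print(W.round(0).tolist())
for v in(W[1]-W[0],W[2]-W[3],):print(np.degrees(np.arctan2(-v[0],v[1])))
```

```text
[[242, 0], [413, 66], [374, 193], [224, 156]]
ring ((346.7623291015625, 126.73889923095703), (25.6057071685791, 26.364503860473633), 17.174819946289062)
panel rot [[0.877, 0.1, -0.47], [0.036, 0.962, 0.272], [0.479, -0.256, 0.84]] centre [ 532.1 -249.1   73.6]
[[2.9, 2.1], [1.3, -0.2], [1.0, -4.1], [-5.3, 1.3]]
yaw 2.3826929138532926 -5.913190760023644 slope 32.887819432112956
[ 545.6 -214.3   67. ]
[ 544.5 -214.5   69. ]
[ 543.4 -214.7   71. ]
[[463.0, -355.0, 36.0], [470.0, -167.0, 36.0], [602.0, -158.0, 100.0], [614.0, -345.0, 100.0]]
-2.2714864716354075
3.7110306554902697
```

{"name": "apply_moves", "arguments": {"targets": [[[0.03, 0, 0.05, 2], [0.03, 0, 0.05, 2], [0, 0, 0, 0]]]}}

```text
clock: 16.23
position: [564.2, -218.2, 382.9]
eef_rot: [-0.178, 0.954, -0.033, 0.24]
force: [-0.4, 0.0, -1.8]
finger_gap: 25.4
```

```bash
python3 -c "
from h import *
tilt()"
```

```text
t 16.23 p [ 564.2 -218.2  382.9] yax 109.05 z [ 0.4696  0.0227 -0.8826] F [-0.43  0.02 -1.75] gap 25.4 q [-0.645  0.053 -0.26   0.869  0.305 -0.952]
tip [ 608.9 -215.3  303.9]
tilt 28.04209205343782 2.7680520501267525
```

{"name": "apply_moves", "arguments": {"targets": [[[0, 0, -0.06, 0.3], [0, 0, -0.04, 0.3], [0, 0, 0, 0]]]}}

```text
clock: 16.6
position: [566.3, -217.5, 285.3]
eef_rot: [-0.185, 0.952, -0.034, 0.242]
force: [-0.4, 0.7, -1.6]
finger_gap: 25.5
```

```bash
python3 -c "
from h import *
tilt()"
```

```text
t 16.6 p [ 566.3 -217.5  285.3] yax 109.82 z [ 0.4739  0.0247 -0.8802] F [-0.38  0.74 -1.6 ] gap 25.5 q [-0.644  0.104 -0.456  0.618  0.309 -0.965]
tip [ 611.4 -214.3  206.5]
tilt 28.331805937866257 2.9868749540832815
```

Run:
```python
from kin import *
def sol(x,z,pit,w=3):
    return least_squares(lambda q:np.append((fk(q,P)-[x,z])/100,w*(q[0]-q[1]+q[2]-np.radians(pit))),[-.3,-.9,.6],bounds=([-.97,-1.3,-1.93],[1.79,1.35,2.1]))
for x in(460,420,380,340,300,260):
  for z in(120,160,200): 
    s=sol(x,z,62);print(x,z,s.x.round(2),fk(s.x,P).round(0),np.degrees(s.x[0]-s.x[1]+s.x[2]).round(1))
```

```text
460 120 [ 0.03 -1.06 -0.01] [460. 120.] 62.0
460 160 [-0.06 -1.    0.14] [460. 160.] 62.0
460 200 [-0.13 -0.93  0.28] [460. 200.] 62.0
420 120 [-0.05 -1.14 -0.01] [420. 120.] 62.0
420 160 [-0.15 -1.07  0.16] [420. 160.] 62.0
420 200 [-0.22 -1.    0.31] [420. 200.] 62.0
380 120 [-0.14 -1.21  0.01] [380. 120.] 62.0
380 160 [-0.24 -1.14  0.19] [380. 160.] 62.0
380 200 [-0.32 -1.06  0.35] [380. 200.] 62.0
340 120 [-0.24 -1.28  0.05] [340. 120.] 62.0
340 160 [-0.36 -1.19  0.24] [340. 160.] 62.0
340 200 [-0.43 -1.11  0.41] [340. 200.] 62.0
300 120 [-0.36 -1.3   0.17] [303. 125.] 63.2
300 160 [-0.48 -1.24  0.32] [300. 160.] 62.0
300 200 [-0.56 -1.15  0.49] [300. 200.] 62.0
260 120 [-0.5  -1.3   0.33] [266. 134.] 64.8
260 160 [-0.63 -1.28  0.44] [260. 160.] 62.0
260 200 [-0.69 -1.18  0.6 ] [260. 200.] 62.0
```

{"name": "apply_moves", "arguments": {"targets": [[[-0.035, 0.045, 0, 0], [-0.035, 0.045, 0, 0], [-0.035, 0.045, -0.02, 0], [-0.035, 0.045, -0.03, 0], [-0.04, 0.04, -0.03, 0], [-0.02, 0, -0.04, 0], [-0.02, 0, -0.03, 0], [0, 0, 0, 0]]]}}

```text
clock: 17.6
position: [349.9, 6.1, 150.3]
eef_rot: [-0.188, 0.948, -0.04, 0.256]
force: [0.4, -0.7, -2.1]
finger_gap: 25.5
```

```bash
python3 -c "
from h import *
tilt()"
```

```text
t 17.6 p [349.9   6.1 150.3] yax 109.92 z [ 0.4993  0.02   -0.8662] F [ 0.36 -0.71 -2.1 ] gap 25.5 q [-0.38  -0.342 -1.245  0.183  0.205 -0.721]
tip [397.3   8.8  72.9]
tilt 29.97846395082778 2.294620191328184
```

{"name": "apply_moves", "arguments": {"targets": [[[-0.03, 0, -0.02, 0.3], [-0.03, 0, -0.01, 0.3], [-0.03, 0, 0, 0.3], [0, 0, 0, 0]]]}}

```text
clock: 18.1
position: [278.3, -4.8, 158.7]
eef_rot: [-0.198, 0.946, -0.041, 0.254]
force: [1.2, -0.1, -1.2]
finger_gap: 25.3
```

```bash
python3 -c "
from h import *
tilt()"
```

```text
t 18.1 p [278.3  -4.8 158.7] yax 111.12 z [ 0.4963  0.0231 -0.8679] F [ 1.17 -0.07 -1.24] gap 25.3 q [-0.704 -0.615 -1.282  0.507  0.346 -1.047]
tip [325.4  -1.7  81.1]
tilt 29.7899216078933 2.6650083332842733
```

{"name": "apply_moves", "arguments": {"targets": [[[0.02, 0, -0.03, 0], [0.0, 0, -0.02, 0], [-0.02, 0, -0.01, 0], [-0.03, 0, 0, 0], [0, 0, 0, 0]]]}}

```text
clock: 18.73
position: [277.7, -23.9, 152.2]
eef_rot: [-0.204, 0.946, -0.044, 0.25]
force: [0.7, -1.0, -1.4]
finger_gap: 25.4
```

```bash
python3 -c "
from h import *
tilt()"
```

```text
t 18.73 p [277.7 -23.9 152.2] yax 111.7 z [ 0.4901  0.0186 -0.8715] F [ 0.74 -1.03 -1.4 ] gap 25.4 q [-0.815 -0.571 -1.285  0.503  0.378 -1.171]
tip [324.2 -21.2  74.2]
tilt 29.369501873263683 2.16845385178563
```

{"name": "apply_moves", "arguments": {"targets": [[[0.035, 0.04, 0, 0.5], [0.025, 0.04, 0, 0.5], [0.02, 0.03, -0.02, 0], [0, 0, -0.02, 0], [0, 0, 0, 0]]]}}

```text
clock: 19.35
position: [355.7, 57.4, 125.1]
eef_rot: [-0.213, 0.942, -0.045, 0.254]
force: [-0.7, 0.1, -1.7]
finger_gap: 25.2
```

```bash
python3 -c "
from h import *
tilt()"
```

```text
t 19.35 p [355.7  57.4 125.1] yax 112.74 z [ 0.4983  0.0228 -0.8667] F [-0.68  0.06 -1.68] gap 25.2 q [-0.115 -0.231 -1.288 -0.002  0.08  -0.539]
tip [402.9  60.6  47.6]
tilt 29.920967095471585 2.6211938554817844
```

{"name": "apply_moves", "arguments": {"targets": [[[-0.03, 0.01, -0.015, 0], [-0.03, 0.01, -0.015, 0], [-0.03, 0.005, -0.01, 0]]]}}

```text
clock: 19.73
position: [296.5, 95.4, 132.5]
eef_rot: [-0.212, 0.948, -0.045, 0.234]
force: [0.1, 0.6, -1.6]
finger_gap: 25.3
```

```bash
python3 -c "
from h import *
tilt()"
```

```text
t 19.73 p [296.5  95.4 132.5] yax 112.8 z [ 0.4617  0.0142 -0.8869] F [ 0.06  0.65 -1.56] gap 25.3 q [ 0.109 -0.367 -1.292  0.166 -0.036 -0.34 ]
tip [340.5  97.8  53.1]
tilt 27.513840537664514 1.764700545369529
```

{"name": "apply_moves", "arguments": {"targets": [[[-0.03, 0, -0.02, 0], [-0.03, 0, -0.02, 0], [-0.03, 0, -0.02, 0], [0, 0, 0, 0]]]}}

```text
clock: 20.23
position: [229.8, 122.0, 134.3]
eef_rot: [-0.209, 0.953, -0.048, 0.215]
force: [0.4, 0.1, -2.0]
finger_gap: 25.1
```

```bash
python3 -c "
from h import *
tilt()"
```

```text
t 20.23 p [229.8 122.  134.3] yax 112.56 z [ 4.305e-01 -9.000e-04 -9.026e-01] F [ 0.37  0.12 -2.05] gap 25.1 q [ 0.403 -0.46  -1.291  0.327 -0.171 -0.064]
tip [270.9 123.   53.3]
tilt 25.498961891941565 -0.12309880743187054
```

{"name": "apply_moves", "arguments": {"targets": [[[-0.02, -0.02, -0.025, 0], [-0.02, -0.02, -0.025, 0]]]}}

```text
clock: 20.48
position: [203.0, 104.0, 136.9]
eef_rot: [-0.207, 0.956, -0.053, 0.2]
force: [0.4, 0.1, -1.8]
finger_gap: 24.9
```

```bash
python3 -c "
from h import *
tilt()"
```

```text
t 20.48 p [203.  104.  136.9] yax 112.38 z [ 0.4051 -0.018  -0.9141] F [ 0.41  0.09 -1.81] gap 24.9 q [ 0.366 -0.561 -1.293  0.452 -0.162 -0.092]
tip [241.9 103.4  54.8]
tilt 23.92123095763659 -2.538414167913248
```

{"name": "apply_moves", "arguments": {"targets": [[[0.027, -0.02, 0.03, 0.6], [0.028, -0.032, 0.025, 0.6], [0.028, -0.034, 0.02, 0.6], [0.028, -0.034, 0.01, 0.6], [0.028, -0.034, 0, 0.6], [0.028, -0.034, 0, 0.6], [0.028, -0.034, 0, 0.6], [0.028, -0.034, 0, 0.6]]]}}

```text
clock: 21.48
position: [435.2, -165.5, 231.2]
eef_rot: [-0.244, 0.944, -0.056, 0.216]
force: [-0.2, 0.3, -1.3]
finger_gap: 25.3
```

```bash
python3 -c "
from h import *
tilt()"
```

```text
t 21.48 p [ 435.2 -165.5  231.2] yax 116.47 z [ 4.348e-01 -3.000e-04 -9.005e-01] F [-0.19  0.28 -1.29] gap 25.3 q [-0.714 -0.108 -0.794  0.534  0.289 -1.168]
tip [ 476.6 -164.4  150.3]
tilt 25.77533158672517 -0.043942698010918116
```

{"name": "apply_moves", "arguments": {"targets": [[[0.01, -0.013, 0, 0.9], [0.01, -0.013, 0, 0.9], [0.01, -0.013, -0.005, 0.9], [0.01, -0.012, -0.005, 0.9], [0, 0, -0.01, 0], [0, 0, 0, 0]]]}}

```text
clock: 22.22
position: [481.9, -236.3, 215.6]
eef_rot: [-0.267, 0.936, -0.058, 0.221]
force: [-0.2, 0.4, -0.7]
finger_gap: 25.2
```

Run:
```python
from h import *
s,p=tilt(); im=save('wrist','w5')[:,:,::-1]
hsv=cv2.cvtColor(np.ascontiguousarray(im),cv2.COLOR_BGR2HSV)
rd=cv2.inRange(hsv,(0,150,120),(8,255,255))|cv2.inRange(hsv,(172,150,120),(180,255,255))
n,l,st,c=cv2.connectedComponentsWithStats(rd)
for i in range(1,n):
  if st[i,4]>60:
    ys,xs=np.nonzero(l==i);print(st[i].tolist(),cv2.fitEllipse(cv2.convexHull(np.c_[xs,ys].astype(np.int32))))
print('pred',proj('wrist',(542,-213.8,70),s))
```

```text
t 22.23 p [ 481.9 -236.3  215.6] yax 119.14 z [ 0.445   0.0088 -0.8955] F [-0.17  0.41 -0.66] gap 25.2 q [-0.779  0.068 -0.672  0.498  0.325 -1.28 ]
tip [ 524.2 -234.2  135.2]
tilt 26.430905560601914 1.1344134422341667
[334, 170, 28, 27, 300] ((347.56072998046875, 182.51966857910156), (26.620380401611328, 27.823345184326172), 84.17554473876953)
pred [347.49021464 183.2171237 ]
```

View pics/w5.png

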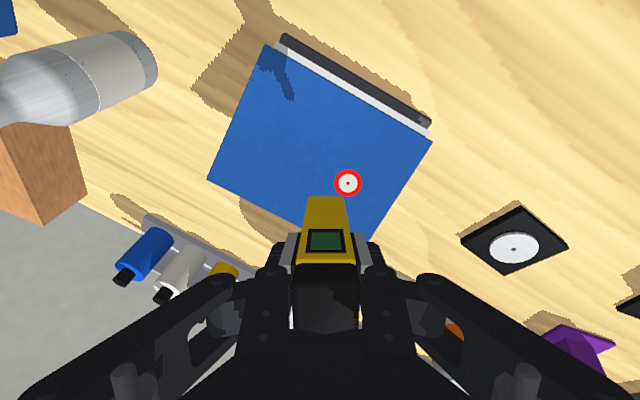

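{"name": "apply_moves", "arguments": {"targets": [[[-0.024, 0.05, 0, 0], [-0.024, 0.05, 0, 0], [-0.024, 0.05, -0.015, 0], [-0.024, 0.05, -0.02, 0], [-0.024, 0.05, -0.02, 0], [-0.024, 0.045, -0.02, 0], [0, 0.02, -0.015, 0]]]}}

```text
clock: 23.15
position: [333.9, 83.2, 129.1]
eef_rot: [-0.265, 0.935, -0.062, 0.229]
force: [1.0, -0.6, -1.5]
finger_gap: 25.3
```

```bash
python3 -c "
from h import *
tilt()"
```

```text
t 23.15 p [333.9  83.2 129.1] yax 118.68 z [ 0.461   0.0044 -0.8874] F [ 1.01 -0.6  -1.54] gap 25.3 q [ 0.042 -0.26  -1.256  0.095 -0.015 -0.513]
tip [377.7  84.9  49.5]
tilt 27.45050198149263 0.5437870445181265
```

{"name": "apply_moves", "arguments": {"targets": [[[-0.025, 0, -0.03, 0], [-0.025, 0, -0.03, 0], [-0.025, -0.003, -0.03, 0], [-0.025, -0.003, -0.03, 0], [-0.025, -0.003, -0.03, 0]]]}}

```text
clock: 23.78
position: [278.6, 129.8, 73.7]
eef_rot: [-0.264, 0.945, -0.071, 0.178]
force: [0.9, -5.7, 19.6]
finger_gap: 25.3
```

```bash
python3 -c "
from h import *
tilt()"
```

```text
t 23.77 p [278.6 129.8  73.7] yax 119.07 z [ 0.3744 -0.0393 -0.9265] F [ 0.92 -5.73 19.63] gap 25.3 q [ 0.365 -0.075 -1.293  0.005 -0.171 -0.209]
tip [314.6 127.6  -9.7]
tilt 22.111727479775116 -5.99129315187819
```

{"name": "apply_moves", "arguments": {"targets": [[[0, 0, 0.03, 0], [0.015, -0.025, 0.04, 1], [0.022, -0.04, 0.03, 1.2], [0.022, -0.04, 0.02, 1.2], [0.022, -0.04, 0.01, 1.2], [0.022, -0.04, 0, 1.2], [0.022, -0.04, 0, 1.2], [0.022, -0.04, 0, 1.2]]]}}

```text
clock: 24.78
position: [427.0, -139.8, 213.5]
eef_rot: [-0.341, 0.919, -0.061, 0.19]
force: [-0.1, -0.1, -1.8]
finger_gap: 25.3
```

```bash
python3 -c "
from h import *
tilt()"
```

```text
t 24.77 p [ 427.  -139.8  213.5] yax 128.41 z [ 0.3908  0.0179 -0.9203] F [-0.08 -0.1  -1.8 ] gap 25.3 q [-0.658 -0.096 -0.814  0.54   0.256 -1.327]
tip [ 464.3 -136.5  130.7]
tilt 23.028976160333144 2.6167605598400447
```

{"name": "apply_moves", "arguments": {"targets": [[[0.016, -0.019, 0, 0.5], [0.016, -0.019, 0, 0.5], [0.013, -0.019, 0, 0.3], [0.0, -0.01, 0, 0.3], [0, 0, 0, 0]]]}}

```text
clock: 25.4
position: [473.8, -211.9, 215.7]
eef_rot: [-0.352, 0.914, -0.06, 0.192]
force: [0.5, 0.6, -1.2]
finger_gap: 25.2
```

Run:
```python
from h import *
s,p=tilt(); im=save('wrist','w6')[:,:,::-1]
hsv=cv2.cvtColor(np.ascontiguousarray(im),cv2.COLOR_BGR2HSV)
rd=cv2.inRange(hsv,(0,150,120),(8,255,255))|cv2.inRange(hsv,(172,150,120),(180,255,255))
n,l,st,c=cv2.connectedComponentsWithStats(rd)
for i in range(1,n):
  if st[i,4]>60:
    ys,xs=np.nonzero(l==i);print(st[i].tolist(),cv2.fitEllipse(cv2.convexHull(np.c_[xs,ys].astype(np.int32))))
print('pred',proj('wrist',(542,-213.8,70),s))
A=cv2.imread('pics/w3.png')[170:340,255:395];B=im[170:340,255:395]
cv2.imwrite('pics/c6.png',np.hstack([cv2.resize(a,None,fx=2.8,fy=2.8,interpolation=cv2.INTER_CUBIC) for a in(A,B)]))
```

```text
t 25.4 p [ 473.8 -211.9  215.7] yax 129.79 z [ 0.3942  0.0251 -0.9187] F [ 0.47  0.62 -1.19] gap 25.2 q [-0.733  0.058 -0.657  0.564  0.286 -1.426]
tip [ 511.3 -208.   133.1]
tilt 23.265494186479852 3.6424382698374367
[305, 167, 27, 27, 299] ((317.96783447265625, 180.0944061279297), (26.944040298461914, 27.236661911010742), 103.31456756591797)
pred [317.80090151 180.70800169]
```

View pics/c6.png

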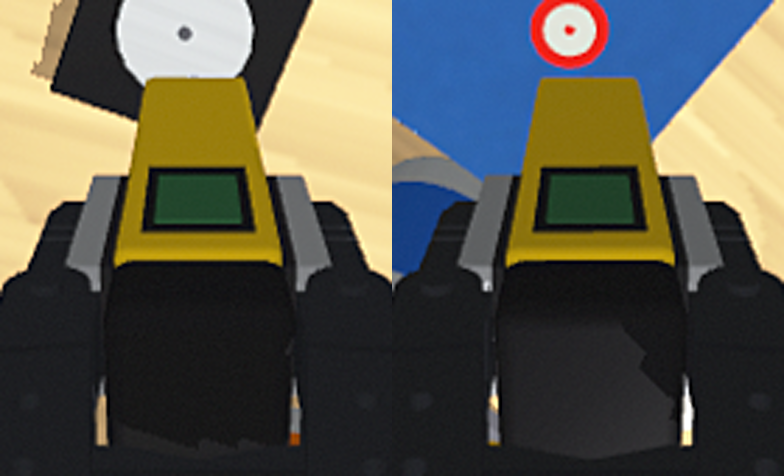

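The comparison shows the gauge sitting in the pads exactly as before, and the ring at (318,180) is where predicted. Now I'll approach along the axis.

{"name": "apply_moves", "arguments": {"targets": [[[0.004, -0.007, 0, 0], [0.008, 0, -0.018, 0], [0.008, 0, -0.018, 0], [0, 0, 0, 0], [0, 0, 0, 0]]]}}

```text
clock: 26.08
position: [493.8, -217.3, 180.5]
eef_rot: [-0.353, 0.913, -0.061, 0.193]
force: [0.3, 0.3, -1.4]
finger_gap: 25.5
```

```bash
python3 -c "
from h import *
s,p=tilt(); z=R.from_quat(s['eef_rot']).as_matrix()[:,2]; n=np.array([-.422,-.024,.906]); S=np.array([542,-213.8,70]); h=(p-S)@n; hit=p+z*h/(-z@n); print('height',h,'hit-spot',hit-S,'err deg',np.degrees(np.arccos(-z@n/np.linalg.norm(n))))"
```

```text
t 26.07 p [ 493.8 -217.3  180.5] yax 129.91 z [ 0.3957  0.025  -0.918 ] F [ 0.26  0.33 -1.4 ] gap 25.5 q [-0.711  0.136 -0.673  0.462  0.281 -1.406]
tip [ 531.5 -213.3   98. ]
tilt 23.3583185388665 3.6128801758912976
height 29.77352859086603 hit-spot [1.24255317 1.2029367  0.61062684] err deg 1.658925936139522
```

{"name": "apply_moves", "arguments": {"targets": [[[-0.02, 0, 0.055, 0], [-0.055, 0.02, 0.02, 0], [-0.055, 0.02, 0, 0], [-0.05, 0, 0.0, 0], [0.05, 0, 0, 0], [0.055, -0.02, 0, 0], [0.055, -0.02, -0.015, 0], [0, 0, 0, 0]]]}}

```text
clock: 27.08
position: [470.8, -230.1, 251.1]
eef_rot: [-0.342, 0.917, -0.074, 0.194]
force: [-1.1, 0.1, -2.4]
finger_gap: 25.3
```

```bash
cat >> h.py <<'E'
def ap():
    s,p=tilt(); z=R.from_quat(s['eef_rot']).as_matrix()[:,2]; n=np.array([-.422,-.024,.906]); n/=np.linalg.norm(n); S=np.array([542,-213.8,70]); h=(p-S)@n; hit=p+z*h/(-z@n); print('height',h,'hit-spot',hit-S,'err deg',np.degrees(np.arccos(-z@n)))
E
python3 -c "
from h import *
ap()"
```

```text
t 27.07 p [ 470.8 -230.1  251.1] yax 128.37 z [ 0.406  -0.0037 -0.9139] F [-1.13  0.11 -2.39] gap 25.3 q [-0.76   0.018 -0.606  0.633  0.281 -1.43 ]
tip [ 509.4 -228.8  168.9]
tilt 23.953231023061456 -0.51610490633709
height 103.73920651641504 hit-spot [  9.57135841 -15.38986839   4.05050376] err deg 1.8864927671284544
```

{"name": "apply_moves", "arguments": {"targets": [[[-0.011, 0.01, 0, 2], [0.01, 0.0, -0.022, 1.8], [0.01, 0.0, -0.022, 0], [0.008, 0.0, -0.018, 0], [0, 0, 0, 0]]]}}

```text
clock: 27.7
position: [486.3, -219.1, 192.1]
eef_rot: [-0.373, 0.904, -0.069, 0.197]
force: [-0.0, 0.5, -1.1]
finger_gap: 25.8
```

```bash
python3 -c "
from h import *
ap()"
```

```text
t 27.7 p [ 486.3 -219.1  192.1] yax 132.28 z [ 0.4074  0.0216 -0.913 ] F [-0.    0.47 -1.08] gap 25.8 q [-0.73   0.105 -0.68   0.479  0.292 -1.467]
tip [ 524.9 -215.4  110. ]
tilt 24.080389217719294 3.0321743731972814
height 43.46702399559184 hit-spot [ 0.60401451 -0.66237009  0.26379387] err deg 0.9349644095160481
```

{"name": "apply_moves", "arguments": {"targets": [[[0.0055, 0, -0.012, 0], [0.0055, 0, -0.012, 0], [0.0025, 0, -0.005, 0], [0, 0, 0, 0], [0, 0, 0, 0]]]}}

```text
clock: 28.32
position: [500.7, -219.8, 164.0]
eef_rot: [-0.373, 0.904, -0.071, 0.197]
force: [-0.9, -0.4, -2.8]
finger_gap: 25.7
```

Run:
```python
from h import *
ap()
a=save('scene','s2'); u=proj('scene',(535,-213.8,85)).astype(int);print(u-[45,40])
b=save('top','t2'); v=proj('top',(535,-213.8,85)).astype(int)
f=lambda a,u:cv2.resize(a[u[1]-40:u[1]+40,u[0]-45:u[0]+45],None,fx=4.4,fy=4.4,interpolation=cv2.INTER_CUBIC)
cv2.imwrite('pics/c7.png',np.hstack([f(a,u),f(b,v)])[:,:,::-1])
```

```text
t 28.32 p [ 500.7 -219.8  164. ] yax 132.25 z [ 0.4097  0.0194 -0.912 ] F [-0.86 -0.45 -2.82] gap 25.7 q [-0.709  0.164 -0.699  0.392  0.285 -1.446]
tip [ 539.5 -216.3   81.9]
tilt 24.21702608620554 2.710796267505737
height 11.912086949515496 hit-spot [ 2.40815979 -2.23060143  1.06259271] err deg 0.8254583226590517
[250 135]
```

{"name": "apply_moves", "arguments": {"targets": [[[-0.0025, 0.002, 0, 0], [0.003, 0, -0.007, 0], [0, 0, 0, 0]]]}}

```text
clock: 28.8
position: [501.3, -217.8, 157.1]
eef_rot: [-0.373, 0.904, -0.071, 0.198]
force: [0.1, 0.3, -1.0]
finger_gap: 25.6
```

```bash
python3 -c "
from h import *
ap()"
```

```text
t 28.8 p [ 501.3 -217.8  157.1] yax 132.23 z [ 0.4105  0.0187 -0.9117] F [ 0.09  0.25 -1.03] gap 25.6 q [-0.704  0.172 -0.711  0.369  0.284 -1.441]
tip [ 540.2 -214.4   75.1]
tilt 24.26339316439979 2.602370868835804
height 5.403174950109507 hit-spot [ 0.38002474 -0.49608997  0.16386786] err deg 0.7953387521152842
```

{"name": "apply_moves", "arguments": {"targets": [[[0.0015, 0, -0.0035, 0], [0, 0, 0, 0], [0, 0, 0, 0]]]}}

```text
clock: 29.18
position: [502.9, -217.8, 153.2]
eef_rot: [-0.373, 0.904, -0.071, 0.198]
force: [-0.3, -0.3, -1.9]
finger_gap: 25.3
```

```bash
cat >> h.py <<'E'
def avg(k=6):
    F=[]
    for i in range(k): r.capture('top'); F.append(r.get_state()['force'])
    n=np.array([-.422,-.024,.906]);F=np.mean(F,0);print('avgF',F.round(2),'along n',round(F@n,2))
E
python3 -c "
from h import *
ap();avg()"
```

```text
t 29.18 p [ 502.9 -217.8  153.2] yax 132.24 z [ 0.4103  0.0188 -0.9117] F [-0.3  -0.33 -1.86] gap 25.3 q [-0.702  0.18  -0.713  0.359  0.283 -1.439]
tip [ 541.8 -214.4   71.2]
tilt 24.25285770460049 2.627718990313706
height 1.1580462324306338 hit-spot [ 0.28174237 -0.54261567  0.11685707] err deg 0.8017217399281165
avgF [-0.33  0.01 -1.67] along n -1.38
```

{"name": "apply_moves", "arguments": {"targets": [[[0.0012, 0, -0.0028, 0], [0, 0, 0, 0], [0, 0, 0, 0]]]}}

```text
clock: 29.85
position: [504.4, -218.0, 150.7]
eef_rot: [-0.373, 0.904, -0.072, 0.198]
force: [-1.5, 0.2, -0.9]
finger_gap: 25.4
```

```bash
python3 -c "
from h import *
ap();avg()"
```

```text
t 29.85 p [ 504.4 -218.   150.7] yax 132.23 z [ 0.411   0.0184 -0.9115] F [-1.46  0.18 -0.94] gap 25.4 q [-0.7    0.186 -0.714  0.35   0.283 -1.437]
tip [ 543.3 -214.6   68.7]
tilt 24.29141064658289 2.5566210188477188
height -1.7384371597432366 hit-spot [ 0.58132897 -0.85140212  0.24821984] err deg 0.7760802821742225
avgF [-0.7   0.27 -0.51] along n -0.18
```

{"name": "apply_moves", "arguments": {"targets": [[[0.0012, 0, -0.0027, 0], [0, 0, 0, 0], [0, 0, 0, 0]]]}}

```text
clock: 30.52
position: [505.6, -218.0, 147.9]
eef_rot: [-0.373, 0.904, -0.072, 0.198]
force: [-1.8, -0.5, 0.5]
finger_gap: 25.5
```

```bash
python3 -c "
from h import *
ap();avg()"
```

```text
t 30.52 p [ 505.6 -218.   147.9] yax 132.23 z [ 0.4111  0.0184 -0.9114] F [-1.78 -0.54  0.55] gap 25.5 q [-0.698  0.192 -0.716  0.342  0.282 -1.435]
tip [ 544.6 -214.6   65.9]
tilt 24.29734705165064 2.5593553650893495
height -4.783679334277915 hit-spot [ 0.58826825 -0.86530291  0.25108381] err deg 0.7701632546056311
avgF [-1.26  0.17  0.45] along n 0.94
```

{"name": "apply_moves", "arguments": {"targets": [[[0, 0, 0, 0], [0, 0, 0, 0], [0, 0, 0, 0], [0, 0, 0, 0], [0, 0, 0, 0], [0, 0, 0, 0]]]}}

```text
clock: 31.58
position: [505.6, -218.0, 147.9]
eef_rot: [-0.373, 0.904, -0.072, 0.198]
force: [-1.1, 0.4, 0.9]
finger_gap: 25.2
```

Run:
```python
from h import *
ap();avg()
a=r.capture('scene').astype(int); u=proj('scene',(542,-213.8,70)).round().astype(int);print(u)
for y in range(u[1]-9,u[1]+8):
  print(y,''.join('R' if p[0]>p[1]+60 and p[0]>p[2]+50 and p[1]<100 else 'Y' if p[0]>p[2]+50 else 'B' if p[2]>p[0]+25 else 'W' if p.min()>140 else 'g' if p.min()>70 else 'k' for p in a[y,u[0]-14:u[0]+15]))
```

```text
t 31.57 p [ 505.6 -218.   147.9] yax 132.22 z [ 0.4111  0.0184 -0.9114] F [-1.11  0.4   0.87] gap 25.2 q [-0.698  0.192 -0.716  0.342  0.282 -1.435]
tip [ 544.5 -214.6   65.9]
tilt 24.300339462014254 2.557280791244618
height -4.726852682956987 hit-spot [ 0.58836457 -0.85514716  0.2513977 ] err deg 0.7677261288833028
avgF [-1.52  0.43  0.27] along n 0.87
[294 179]
170 BBBBBBBBBBBBBYYYYYYYYYYYYYYYY
171 BBBBBBBBBBBBYYYYYYYYYYYYYYYYY
172 BBBBBBBBBBBBYYYYYYYYYgYYYYYYY
173 BBBBBBBBBBBBBkYYYYYYkgkYYYYYY
174 BBBBBBBBBBBBBBgkYYYkBgggYYYYY
175 BBBBBBBBBBBBBkggBkkBBBgggYYYY
176 BBBBBBBBBBBBBgWgBBBBBBBggYYYY
177 BBBBBBBBBBkkBgWgBBBBBBBBgggYY
178 BBBBBBBBBBRRgggkBBBBBBBBBgggY
179 BBBBBBBBBBkRggWgkBBBBBBBBBggg
180 gBBBBBBBBBBBkgYgRBBBBBBBBBBgg
181 ggBBBBBBBBBBBBkkRBBBBBBBBBBBB
182 gggBBBBBBBBBBBBBBBBBBBBBBBBBB
183 ggggBBBBBBBBBBBBBBBBBBBBBBBBB
184 ggggkkkBBBBBBBBBBBBBBBBBBBBBB
185 kgggggkgkkkkBBBBBBBBBBBBBBBBB
186 kkggggkgkgggggkkkkBBBBBBBBBBB
```

```bash
python3 -c "
from cell import r
print(r.job_done())"
```

```text
the job is handed in; nothing more can be done
None
```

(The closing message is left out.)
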